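Switch on the magnet block that holds the flanged pipe stub

TASK

Before tack welding, switch on the magnet block that the flanged pipe stub is standing against: turn the bar-grip knob on its top clockwise until it clicks past its detent and sits in the on position, then let go. Leave the other, identical magnet block switched off, and do not shove the pipe stub out of its place.

Things in the scene. Friction and masses are not known exactly. Their poses are not given: they have to be found in the camera images.
- work_knob_grip (a point): Grip point of the knob to turn: on its vertical axis, 87 mm above the table. Plain aluminium bar 46 mm long (x axis), 14 mm thick (y axis), its top 94 mm and its underside 64 mm above the table, on a black round foot 48 mm across. This point turns with the knob. The knob sits mid-top on a dark steel block, 100 x 70 x 50 mm high, fixed to the table; off, the bar lies along the block's 100 mm.
- work_knob (a joint): Angle of that knob: 0 = off, growing clockwise seen from above to 1.31 rad (75 degrees) = on; firm stops at both ends. A spring detent resists with about 0.25 N m, most at the start; at about 0.65 rad it clicks over and pulls the knob to the on stop by itself; let go earlier and it springs back.
- spare_knob (a joint): Angle of the same kind of knob on the other, identical magnet block, which has no pipe stub against it: 0 = off, to 1.31 rad = on. It must stay off. That block stands at least 190 mm away, centre to centre.
- stub_center (a point): Centre, half-way up, of the loose steel pipe stub: an upright pipe 68 mm across, 45 mm high, open at the top, with a flange round its foot 90 mm across and 10 mm thick. It stands on the table against an end of its magnet block, its axis about 97 mm from the knob's axis, its top lower than the block's.

How it is judged:
By the outcome, as a careful person would: the job done as asked, in the order asked, and still so for the second after the job is handed in, with the robot touching nothing.
It also fails if it takes over 32 s, if anything falls off the work surface, if the arm or the gripper's body presses on something with over 40 N, if the wrist force passes 120 N, or if a joint passes its speed limit or range.

ROBOT

A 7-joint arm with a two-finger parallel gripper is mounted at the origin on the work surface. World frame = base frame: x ahead of the robot, y to its left, z up, the work surface at z = 0. Lengths are in m, angles in rad, forces in N, time in s.
With the tool pointing down it reaches from about 0.4 to 0.925 m from the base axis. Payload 4.1 kg.
Tool frame: the origin (TCP) lies at the very end of the fingers, on their centre line; the grasp point (between the pads) lies 19 mm behind it; z points along the fingers, y is the line along which they close (so a half turn about z gives the same grasp; the last joint's range is limited). The gripper opens to 85 mm and grips with 20 to 120 N. Pads are 22 mm wide; open, the fingers measure 114 mm over their backs; the gripper's body (76 mm by 85 mm) begins 54 mm behind the grasp point. The pads swing forward as they close: fully open they stand 13 mm farther back than shut.
Start: joints at [1.22, 0.398, 0.045, 1.537, -0.019, 1.207, -0.051], TCP at [0.162, -0.63, 0.231] pointing down, gripper open.
Joint ranges: [-2.82, 2.82], [-0.49, 2.23], [-1.37, 1.46], [0, 2.46], [-1.36, 4.5], [0.23, 2], [-2.94, 2.94]. Speed limits (rad/s): [2.57, 2.57, 3.14, 3.14, 3.14, 3.14, 3.14].

INTERFACE

Orientations are given as a unit quaternion [x, y, z, w].
In Python, from workcell import r gives the robot as it stands.
- The arm moves only by the shell command python3 -m crank 'ROWS' [FORCE]. ROWS is JSON, a list of rows, each a list of 7 numbers: the shift along the tool's x, y, z in mm, then the turn, a rotation vector about the tool's x, y, z in degrees, then the opening, from 0 (shut) to 1 (fully open). A call has exactly 5 rows; each row is the pose to reach, as a shift and turn from the pose commanded when the call began, along the tool's axes at that moment; what a row does not reach only later rows make up. A row lasts 1/12 s, in which the tool goes at most 41.7 mm and 7.16 degrees, less where a joint would pass 70% of its speed; a pose out of reach is approached as far as the arm can. A call with a gripper value outside its range is refused whole. The fingers move at their own pace and stop on an object; FORCE is the grip in N (left out, the last holds). Time passes only in rows, so rows that repeat a pose let the fingers close, or fill a call up. It gives the time, the measured TCP pose, the force, the opening and the grip force at its end, in the units of the state.
- r.read_state(): the state, without advancing time (a new reading comes with each control period).
- r.grab_frame(name): name is "scene" or "side" or "wrist"; returns the picture (480x640x3 uint8, blue, green, red); there is no depth.
- r.camera_model(name): a dict with "fov_y" (degrees; the focal length in pixels is half the picture's height over the tangent of half this angle, whatever the lens; pixels are square), "cx", "cy" (the principal point, pixels), "k1" (the pictures are not rectified: a ray, as slopes to the right and down, at radius r is drawn at 1 + k1 r^2 times it, then the intrinsics apply), "rvec" (rotation vector, rad) and "tvec" (3), from world to camera coordinates, as OpenCV has them; the wrist camera has in their place "mount" (4x4, takes a point from camera to tool coordinates, whose origin is the TCP and whose axes are the flange's). Camera axes: x right, y down, z forward; pixel columns grow to the right and rows downward; lengths in m; the calibration is good to about 2 mm. A picture is of the moment at which its call begins: read the wrist's pose just before it. camera_model takes no time and is no camera call.
- r.close_job(): hands the job in; it is judged then, once.
The state is a dict: "t": time; "qpos": joint angles; "qd": joint speeds; "tau": joint torques, N m; "ee_pos": TCP position; "orientation": TCP orientation; "wrist_force": force on the tool from outside, world axes, zero at the start; "torque": the same for the moment, N m; "finger_gap": opening from 0.0 (shut) to 1.0 (fully open); "grasp_force": force on a finger pad.
Only numpy, scipy, OpenCV 4.12 (cv2) and the standard library are available. Lean on these libraries where they do the work, as an engineer would, in place of code of your own. Each camera call takes 0.05 s, during which the arm holds its last target. There are 200 camera calls.

## Working session

There is one attempt and no reset: what is moved stays moved. The work goes in short steps, Python scripts to look and compute and a shell command to move; the robot and the scene stay as the last step left them, time stands still between calls to the robot, and variables do not carry over. Pictures are saved under pics/ and viewed, at most 10 in all, crops included, and the job is handed in when it is done.

```bash
mkdir -p pics; python3 - <<'E'
from workcell import r
import cv2
s=r.read_state();print({k:s[k] for k in("t","ee_pos","orientation","finger_gap")})
for n in("scene","side","wrist"):
    cv2.imwrite(f"pics/{n}0.png",r.grab_frame(n));print(n,r.camera_model(n))
E
```

```text
{'t': 0.0, 'ee_pos': array([ 0.16178525, -0.62889314,  0.23024709]), 'orientation': array([ 9.92079835e-01,  1.25605128e-01, -1.93963148e-04, -9.56613827e-04]), 'finger_gap': 1.0000158880733137}
scene {'fov_y': 53.934354260399274, 'cx': 313.88872780568846, 'cy': 239.71492764135115, 'k1': 0.040222519677833246, 'rvec': array([ 1.99026996,  1.39178997, -0.59925771]), 'tvec': array([-0.19526152, -0.30003205,  1.11672001])}
side {'fov_y': 45.35480742993881, 'cx': 320.28692172067974, 'cy': 233.75293604662303, 'k1': 0.04080957570835007, 'rvec': array([ 0.69028863, -2.427509  ,  1.34756537]), 'tvec': array([0.48338592, 0.23700369, 0.61781953])}
wrist {'fov_y': 67.50859219996819, 'cx': 321.23220508281725, 'cy': 234.1404232286377, 'k1': -0.0670610097469212, 'mount': array([[ 4.76297410e-05, -9.53718332e-01, -3.00701415e-01,
         7.79799871e-02],
       [ 9.99999962e-01,  1.26745412e-04, -2.43596071e-04,
         7.42239568e-04],
       [ 2.70434564e-04, -3.00701392e-01,  9.53718302e-01,
        -1.43346728e-01],
       [ 0.00000000e+00,  0.00000000e+00,  0.00000000e+00,
         1.00000000e+00]])}
```

View pics/scene0.png

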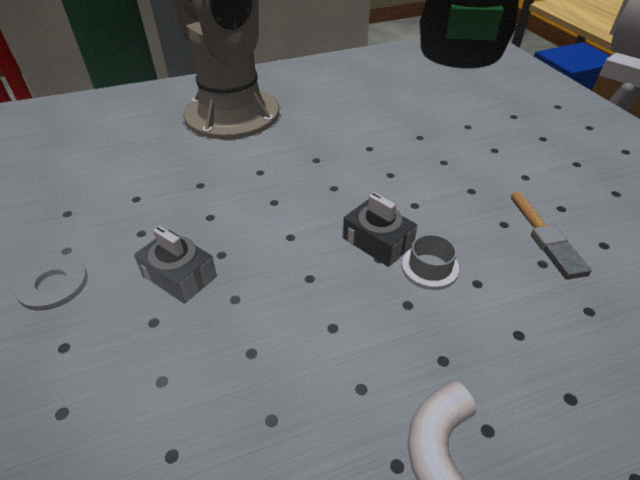

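View pics/side0.png

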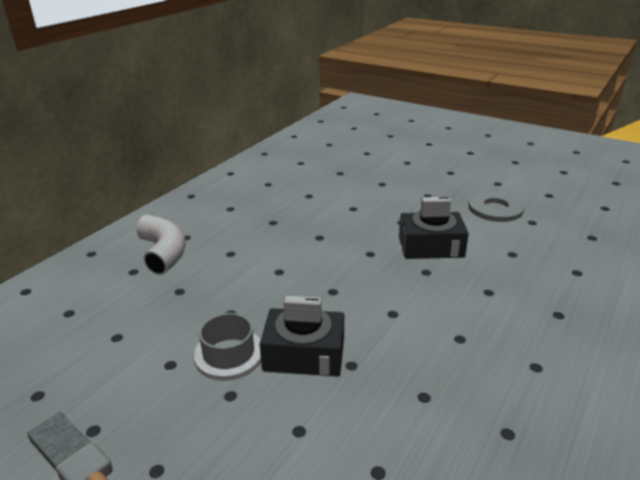

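The scene camera shows the work block at about (380,230), with its stub at (432,262), and the spare block at about (175,262). The side camera shows the work knob at about (303,310), with the stub at (227,345). I'll enlarge both views of the work block to get pixel positions.

```bash
python3 - <<'E'
import cv2,numpy as np
a=cv2.imread("pics/scene0.png")[180:300,330:470];b=cv2.imread("pics/side0.png")[280:400,185:355]
a=cv2.resize(a,None,fx=4,fy=4,interpolation=2)[:, :400];b=cv2.resize(b,(400,int(120*400/170)),interpolation=2)
c=np.zeros((480,800,3),np.uint8);c[:,:400]=a;c[:b.shape[0],400:]=b
cv2.imwrite("pics/crop.png",c)
E
```

```text
(no output)
```

View pics/crop.png

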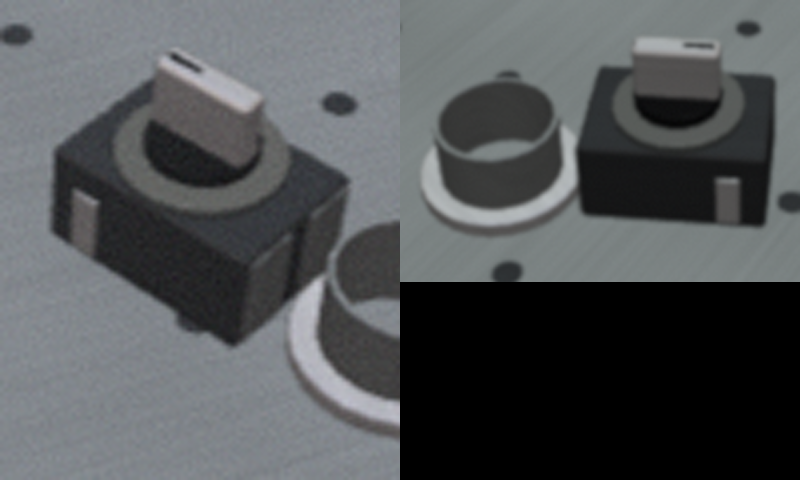

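```bash
cat > h.py <<'E'
import numpy as np,cv2
from scipy.spatial.transform import Rotation as R
from workcell import r
def ray(n,p,s=None):
    m=r.camera_model(n);f=240/np.tan(np.radians(m["fov_y"]/2))
    K=np.array([[f,0,m["cx"]],[0,f,m["cy"]],[0,0,1]])
    u=cv2.undistortPoints(np.array([p],float).reshape(-1,1,2),K,np.array([m["k1"],0,0,0,0.]))[:,0]
    d=np.c_[u,np.ones(len(u))]
    if n=="wrist":
        Rt=R.from_quat(s["orientation"]).as_matrix();M=m["mount"]
        return s["ee_pos"]+Rt@M[:3,3], d@(Rt@M[:3,:3]).T
    W=cv2.Rodrigues(m["rvec"])[0];return -W.T@m["tvec"],d@W
def onz(n,p,z,s=None):
    o,d=ray(n,p,s);return o+d*((z-o[2])/d[:,2])[:,None]
E
python3 - <<'E'
from h import *
np.set_printoptions(precision=4,suppress=True)
A=lambda p:np.array(p)/4+[330,180]
B=lambda p:np.array(p)/2.353+[185,280]
for nm,n,p,z in(("bar sc","scene",A([(172,48),(155,62),(248,112),(264,97)]),.094),
 ("bar si","side",B([(236,38),(319,38),(321,55),(234,55)]),.094),
 ("blk sc (left,front,right)","scene",A([(55,152),(247,262),(348,180)]),.05),
 ("blk si","side",B([(202,68),(373,78),(365,163),(182,150)]),.05),
 ("stub flange rim sc","scene",[(402,265),(459,266)],.01)):
    q=onz(n,p,z)[:,:2];e=np.diff(q,axis=0);print(nm,q.tolist(),"mean",q.mean(0),"len",np.linalg.norm(e,axis=1),"ang",np.degrees(np.arctan2(e[:,1],e[:,0])))
E
```

```text
bar sc [[0.4941998431003405, 0.13021301721816003], [0.4998265076880657, 0.1202899099361378], [0.5397634053812317, 0.14077815239625413], [0.5339552069052369, 0.15046985880298225]] mean [0.5169 0.1354] len [0.0114 0.0449 0.0113] ang [-60.4456  27.1585 120.9341]
bar si [[0.5313839957251437, 0.14198922209033482], [0.4941167554295405, 0.11940345559177179], [0.48571015079204727, 0.1308599360674279], [0.5240962723224697, 0.15414218835729665]] mean [0.5088 0.1366] len [0.0436 0.0142 0.0449] ang [-148.7821  126.2707   31.238 ]
blk sc (left,front,right) [[0.4899652345221529, 0.08354970182429433], [0.5743242174603912, 0.1282076341863389], [0.5466286472158159, 0.18670163505976944]] mean [0.537  0.1328] len [0.0955 0.0647] ang [ 27.8958 115.3365]
blk si [[0.5662425628144947, 0.1288555185816842], [0.4799803290286019, 0.08664417180781614], [0.4496190098153422, 0.14705834262112416], [0.5354829504085425, 0.18807273945406]] mean [0.5078 0.1377] len [0.096  0.0676 0.0952] ang [-153.9258  116.6819   25.5323]
stub flange rim sc [[0.5847596843454171, 0.14556684754510163], [0.6176407190741552, 0.22826879246831022]] mean [0.6012 0.1869] len [0.089] ang [68.318]
```

```bash
cat >> h.py <<'E'
def go(p,yaw,s=None):
    "print tool-frame shift (mm) and turn (deg) to TCP p with tool x at world yaw, pointing down"
    s=s or r.read_state();C=R.from_quat(s["orientation"])
    T=R.from_euler("z",yaw,degrees=True)*R.from_euler("x",180,degrees=True)
    print(np.round(C.inv().apply(np.array(p)-s["ee_pos"])*1000,1),np.round((C.inv()*T).as_rotvec(degrees=True),2))
    return dict(ee_pos=np.array(p),orientation=T.as_quat())
E
python3 - <<'E'
from h import *
s=None
for p,y in(((.31,-.54,.23),48),((.44,-.39,.23),82),((.51,-.21,.23),116),((.52,-.03,.23),150),((.515,.1,.22),184),((.512,.136,.2),207.5)): s=go(p,y,s)
E
```

```text
[165.7 -49.3   0.6] [-8.000e-02 -2.000e-02 -3.357e+01]
[198.5  -3.8  -0. ] [  0.   0. -34.]
[188.   44.3   0. ] [  0.   0. -34.]
[157.4  87.9   0. ] [ -0.   0. -34.]
[ 69.3 110.1  10. ] [ -0.   0. -34.]
[ 0.5 36.1 20. ] [ -0.    0.  -23.5]
```

```bash
python3 -m crank '[[33,-10,0,0,0,-6.8,1],[66,-20,0,0,0,-13.5,1],[100,-30,0,0,0,-20,1],[133,-40,0,0,0,-27,1],[166,-49,0,0,0,-33.5,1]]'
python3 -m crank '[[40,-1,0,0,0,-6.8,1],[80,-2,0,0,0,-13.6,1],[120,-3,0,0,0,-20.4,1],[160,-4,0,0,0,-27.2,1],[198,-4,0,0,0,-34,1]]'
python3 -c "
from h import *
s=r.read_state()
print(s['qpos'].round(3) if hasattr(s['qpos'],'round') else s['qpos'])
for p,y in(((.51,-.21,.23),116),((.52,-.03,.23),150)): s=go(p,y,s)"
```

```text
t: 0.57
ee_pos: [0.3117, -0.5394, 0.2311]
orientation: [0.913, 0.409, -0.0, -0.0]
wrist_force: [1.0, 0.2, 0.4]
finger_gap: 0.996
grasp_force: 0.0
t: 0.98
ee_pos: [0.4412, -0.3889, 0.2312]
orientation: [0.753, 0.658, -0.0, -0.0]
wrist_force: [0.4, -0.7, -0.1]
finger_gap: 0.997
grasp_force: 0.0
[ 0.901  0.3   -0.312  1.682  0.098  1.175  0.429]
[186.5  44.2   1.2] [-1.00e-02 -2.00e-02 -3.37e+01]
[157.4  87.9   0. ] [ -0.   0. -34.]
```

Tracking is good, so I'll continue to the hover.

```bash
python3 -m crank '[[37,9,0,0,0,-6.8,1],[75,18,0,0,0,-13.6,1],[112,27,0,0,0,-20.4,1],[150,36,0,0,0,-27.2,1],[187,44,0,0,0,-34,1]]'
python3 -m crank '[[31,18,0,0,0,-6.8,1],[63,35,0,0,0,-13.6,1],[94,53,0,0,0,-20.4,1],[126,70,0,0,0,-27.2,1],[157,88,0,0,0,-34,1]]'
python3 -m crank '[[14,22,2,0,0,-6.8,1],[28,44,4,0,0,-13.6,1],[42,66,6,0,0,-20.4,1],[55,88,8,0,0,-27.2,1],[69,110,10,0,0,-34,1]]'
python3 -m crank '[[0,8,5,0,0,-5,1],[0,16,10,0,0,-10,1],[0,24,15,0,0,-17,1],[0,36,20,0,0,-23.5,1],[0,36,20,0,0,-23.5,1]]'
python3 - <<'E'
from h import *
r.grab_frame("scene")
s=r.read_state();print(s["qpos"]);cv2.imwrite("pics/w1.png",r.grab_frame("wrist"))
np.savez("w1.npz",ee_pos=s["ee_pos"],orientation=s["orientation"])
E
```

```text
t: 1.4
ee_pos: [0.5103, -0.2101, 0.2312]
orientation: [0.528, 0.849, -0.0, -0.0]
wrist_force: [0.6, -0.2, -0.1]
finger_gap: 0.999
grasp_force: 0.0
t: 1.82
ee_pos: [0.52, -0.0307, 0.2312]
orientation: [0.257, 0.967, -0.0, -0.0]
wrist_force: [0.6, -0.3, 0.7]
finger_gap: 1.003
grasp_force: 0.0
t: 2.23
ee_pos: [0.5156, 0.0983, 0.2211]
orientation: [-0.037, 0.999, -0.0, -0.0]
wrist_force: [1.2, -0.3, 0.5]
finger_gap: 0.999
grasp_force: 0.0
t: 2.65
ee_pos: [0.5122, 0.1355, 0.2003]
orientation: [-0.24, 0.971, 0.001, -0.001]
wrist_force: [0.7, 0.6, -0.5]
finger_gap: 1.001
grasp_force: 0.0
[ 0.43386108  0.31807417 -0.9270495   1.84023842  0.28001252  1.12315449
  1.45721408]
```

View pics/w1.png

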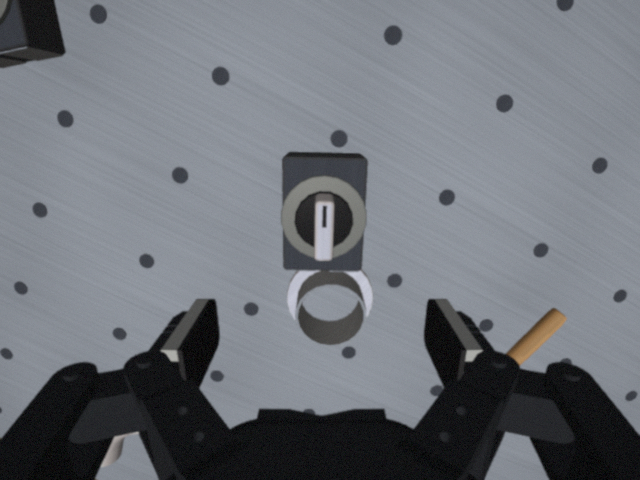

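```bash
python3 - <<'E'
from h import *
s=dict(np.load("w1.npz"));np.set_printoptions(precision=4,suppress=True)
for nm,p,z in(("bar",[(315,203),(333,203),(333,260.5),(314,260.5)],.094),("blk",[(283,157),(366.5,157),(362,270),(284,269)],.05),("ring",[(324,218)],.051),("flange",[(288,295),(373,295)],.01)):
    q=onz("wrist",p,z,s)[:,:2];e=np.diff(q,axis=0);print(nm,q.mean(0),np.linalg.norm(e,axis=1),np.degrees(np.arctan2(e[:,1],e[:,0])))
im=cv2.imread("pics/w1.png")[140:350,250:400];cv2.imwrite("pics/w1c.png",cv2.resize(im,None,fx=2.8,fy=2.8,interpolation=2))
E
```

```text
bar [0.5135 0.1358] [0.0128 0.0439 0.0142] [117.4317  28.0054 -62.5879]
blk [0.5124 0.1357] [0.0674 0.0988 0.0693] [117.4503  27.2479 -63.3862]
ring [0.5138 0.1365] [] []
flange [0.5933 0.186 ] [0.088] [117.3713]
```

View pics/w1c.png

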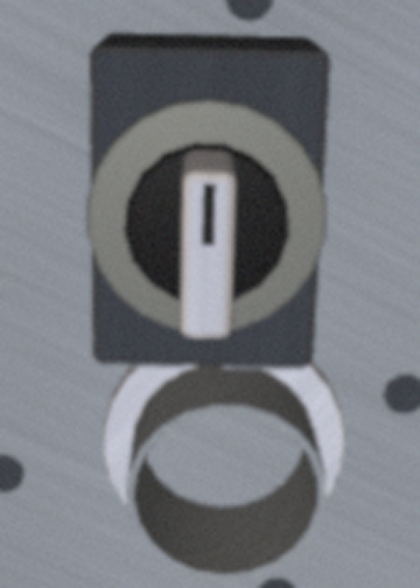

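The close-up confirms the bar at (0.513, 0.136) with yaw 27.4°, and the sizes match. I'll descend 130 mm, shifting about 1 mm sideways.

```bash
python3 -c "
from h import *
go((.513,.136,.07),207.4)"
python3 -m crank '[[-1,0,30,0,0,0,1],[-1,0,60,0,0,0,1],[-1,0,90,0,0,0,1],[-1,0,115,0,0,0,1],[-1,0,130,0,0,0,1]]'
python3 -m crank '[[0,0,0,0,0,0,0.1],[0,0,0,0,0,0,0],[0,0,0,0,0,0,0],[0,0,0,0,0,0,0],[0,0,0,0,0,0,0]]' 40
python3 -m crank '[[0,0,0,0,0,0,0],[0,0,0,0,0,0,0],[0,0,0,0,0,0,0],[0,0,0,0,0,0,0],[0,0,0,0,0,0,0]]' 40
```

```text
[ -1.3   2.6 131. ] [ 0.   -0.05 -0.08]
t: 3.17
ee_pos: [0.5132, 0.1316, 0.0687]
orientation: [-0.235, 0.972, -0.001, -0.002]
wrist_force: [0.7, 0.3, -0.1]
finger_gap: 0.998
grasp_force: 0.0
t: 3.58
ee_pos: [0.5155, 0.1338, 0.0727]
orientation: [-0.237, 0.972, -0.0, 0.001]
wrist_force: [-0.2, 0.2, 0.3]
finger_gap: 0.298
grasp_force: 0.0
t: 4.0
ee_pos: [0.514, 0.1366, 0.0728]
orientation: [-0.237, 0.972, 0.002, 0.001]
wrist_force: [-3.7, 3.4, 5.4]
finger_gap: 0.154
grasp_force: 42.3
```

The bar is gripped (13 mm gap, 42 N). Now I'll turn it clockwise, which is positive about tool z.

```bash
python3 -m crank '[[0,0,0,0,0,5,0],[0,0,0,0,0,10,0],[0,0,0,0,0,16,0],[0,0,0,0,0,22,0],[0,0,0,0,0,28,0]]' 80
python3 -c "
from h import *
s=r.read_state();print(s['torque'],R.from_quat(s['orientation']).as_matrix()[:,0],s['qpos'])"
```

```text
t: 4.42
ee_pos: [0.5141, 0.1357, 0.0729]
orientation: [0.007, 1.0, 0.001, 0.0]
wrist_force: [-4.0, 2.2, 7.3]
finger_gap: 0.146
grasp_force: 79.4
[0.28100005 0.86372634 0.10760931] [-9.99905533e-01  1.37334353e-02 -5.63095129e-04] [ 0.24528321  0.45073245 -0.72031086  1.96050678  0.38447185  0.86864238
  0.87847836]
```

```bash
python3 -m crank '[[0,0,0,0,0,5,0],[0,0,0,0,0,10,0],[0,0,0,0,0,15,0],[0,0,0,0,0,20,0],[0,0,0,0,0,25,0]]'
python3 -m crank '[[0,0,0,0,0,5,0],[0,0,0,0,0,10,0],[0,0,0,0,0,15,0],[0,0,0,0,0,19,0],[0,0,0,0,0,21,0]]'
python3 -c "
from h import *
s=r.read_state();x=R.from_quat(s['orientation']).as_matrix()[:,0];print(s['torque'],np.degrees(np.arctan2(x[1],x[0])),s['qpos'])"
```

```text
t: 4.83
ee_pos: [0.5139, 0.1349, 0.0729]
orientation: [0.223, 0.975, 0.0, -0.0]
wrist_force: [-4.5, 0.6, 9.2]
finger_gap: 0.143
grasp_force: 79.6
t: 5.25
ee_pos: [0.5134, 0.1343, 0.0729]
orientation: [0.397, 0.918, -0.001, -0.001]
wrist_force: [-5.7, -0.4, 9.8]
finger_gap: 0.144
grasp_force: 79.9
[-0.21896938  1.29395277 -0.19358991] 133.2319958579368 [ 0.10571647  0.41120793 -0.53974037  1.96435949  0.27960602  0.84071317
  0.16851956]
```

The knob has turned 74° and the wrist moment has changed sign, so the detent has clicked over. I'll open, retreat and check.

```bash
python3 -m crank '[[0,0,0,0,0,0,0.4],[0,0,0,0,0,0,0.8],[0,0,0,0,0,0,1],[0,0,0,0,0,0,1],[0,0,0,0,0,0,1]]'
python3 -m crank '[[0,0,0,0,0,0,1],[0,0,0,0,0,0,1],[0,0,0,0,0,0,1],[0,0,-15,0,0,0,1],[0,0,-35,0,0,0,1]]'
python3 -m crank '[[0,0,-25,0,0,0,1],[0,0,-55,0,0,0,1],[0,0,-85,0,0,0,1],[0,0,-105,0,0,0,1],[0,0,-110,0,0,0,1]]'
python3 - <<'E'
from h import *
for i in range(3): r.grab_frame("scene")
s=r.read_state();im=r.grab_frame("wrist");cv2.imwrite("pics/w2.png",im)
np.savez("w2.npz",ee_pos=s["ee_pos"],orientation=s["orientation"]);print(s["ee_pos"])
E
```

```text
t: 5.67
ee_pos: [0.5144, 0.1336, 0.0712]
orientation: [0.395, 0.919, 0.0, 0.0]
wrist_force: [-0.2, -0.4, -0.1]
finger_gap: 0.846
grasp_force: 0.0
t: 6.08
ee_pos: [0.5127, 0.1332, 0.105]
orientation: [0.395, 0.919, -0.001, -0.002]
wrist_force: [0.6, 0.8, 0.7]
finger_gap: 1.001
grasp_force: 0.0
t: 6.5
ee_pos: [0.5165, 0.1347, 0.2202]
orientation: [0.395, 0.919, 0.002, 0.003]
wrist_force: [1.6, 0.6, -0.2]
finger_gap: 0.997
grasp_force: 0.0
[0.51401872 0.1335357  0.21573447]
```

View pics/w2.png

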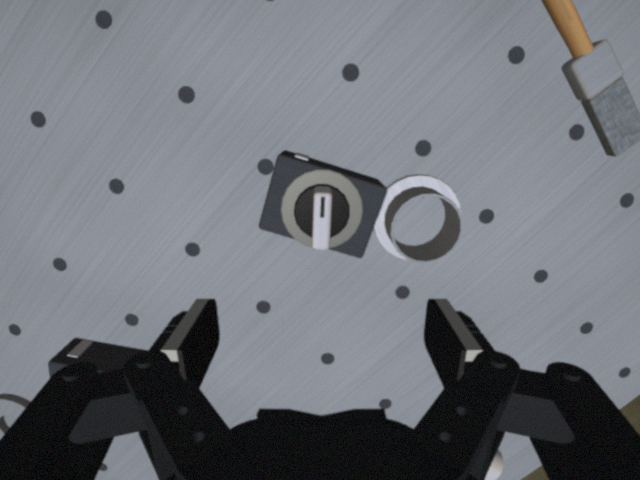

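The wrist view shows the knob bar at (321,220), turned about 75° from the block's long side. The stub at (418,218) is still against the block's end, and nothing is being touched. The job is done, so I'll hand it in.

```bash
python3 -c "
from workcell import r
print(r.close_job())"
```

```text
the job is handed in; nothing more can be done
None
```

The work magnet's knob is turned about 75° clockwise to on and released, with the stub still against its block and the spare block never touched; the job is handed in at about 6.7 s, verdict not shown.

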